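# Pack the painted tile and fold the carton shut

## Task

Pack the freshly painted tile: pick it up by its edges only, never touching the painted face, lower it by hand flat onto the middle of the carton's floor, painted side up, without dropping it in. Then close the carton by folding its flaps down flat one after another: first both short flaps, then the plain long flap, and last the long flap with the blue stripe. Do not knock or shift the mug, spice jar, dressing bottle or cream pot standing around.

Things in the scene. Friction and masses are not known exactly. Their poses are not given: they have to be found in the camera images.
- carton: open brown cardboard shipping carton, fixed to the worktop, outside 136 (its x) by 154 (its y) by 48 mm high to the rim (its z), walls and floor 4 mm thick; origin at the centre of its underside on the worktop; four hinged flaps, 4 mm thick, hang on its rim and stay where they are left
- tile: blue hand-painted ceramic tile with yellow flowers and a bare white border, loose, lying painted side up, 56 (its x) by 110 (its y) by 12 mm (its z), 0.17 kg, resting centred on the drying block, which it overhangs by 13 mm along each long side and 15 mm at each end; origin at the centre of its underside. The painted face is the top, all but a 7 mm wide white border
- drying_block: small cork block, fixed, 30 by 80 by 25 mm high, on which the tile rests, its long side along the tile's (same axes); origin at the centre of its underside on the worktop
- short_left (a joint): short flap on the carton's +y end, 126 mm wide, 60 mm from hinge to free edge, hinge line at the rim, 48 mm up; 0 = folded down flat over the carton, 1.57 = standing upright, more = leaning outward; starts open at 1.75 to 2.2 and stops at 2.5
- short_right (a joint): short flap on the carton's -y end, same sizes, start range and values as the other short flap
- long_plain (a joint): plain long flap on the carton's +x side, 152 mm wide, 62 mm from hinge to free edge, hinge line 52 mm above the worktop; 0 = flat over the carton, 1.57 = upright, more = leaning outward
- long_striped (a joint): long flap with an blue stripe along its free edge, on the carton's -x side, 152 mm wide, 80 mm from hinge to free edge, hinge line 56 mm above the worktop; 0 = flat over the carton (it then overlaps the plain one), 1.57 = upright, more = leaning outward
- short_left_edge (a point): middle of the free edge of the flap short left
- short_left_hinge (a point): middle of the hinge line of the flap short left
- short_right_edge (a point): middle of the free edge of the flap short right
- short_right_hinge (a point): middle of the hinge line of the flap short right
- long_plain_edge (a point): middle of the free edge of the flap long plain
- long_plain_hinge (a point): middle of the hinge line of the flap long plain
- long_striped_edge (a point): middle of the free edge of the flap long striped
- long_striped_hinge (a point): middle of the hinge line of the flap long striped
- mug: white mug, 92 x 127 x 95 mm with its handle (on its -y side); origin at the centre of its underside; a bystander
- paprika_jar: spice jar with a white lid, 47 mm across, 98 mm high; origin at the centre of its underside; a bystander
- dressing: white dressing bottle, 43 x 63 x 148 mm; origin at the centre of its underside; a bystander
- cream_pot: round white cream pot, 90 mm across, 32 mm high; origin at the centre of its underside; a bystander
- tile_face: the wet painted face on top of the tile (moves with it), 42 by 96 mm, its upper side 12 mm above the tile's underside; its origin is the tile's

How it is judged:
On the way, in this order (a step that is already met when the one before it is completed fails the run):
1. the tile is lowered to the carton's floor while still held by the fingers (contact force between tile and the fingers above 0.5 N and x of tile in the frame of carton between -0.03 and 0.03 m and y of tile in the frame of carton between -0.03 and 0.03 m and z of tile in the frame of carton below 0.02 m), for 0.1 s.
2. the tile lies released on the floor and both short flaps are folded flat, while both long flaps are still open (value of joint each of short_left, short_right below 0.12 rad and value of joint each of long_plain, long_striped above 0.8 rad and x of tile in the frame of carton between -0.03 and 0.03 m and y of tile in the frame of carton between -0.03 and 0.03 m and z of tile in the frame of carton below 0.016 m and angle between tile's own z axis and vertical below 0.15 rad), for 0.1 s.
3. the plain long flap is folded flat too, while the striped one is still open (value of joint each of short_left, short_right, long_plain below 0.12 rad and value of joint long_striped above 0.8 rad), for 0.1 s.
At the end, for the whole second after the job is handed in: The tile lies at rest, painted side up, on the carton's floor, its centre within 30 mm of the carton's middle along each carton axis, less than 0.15 rad tilted; all four flaps are folded flat (each joint below 0.12 rad) (x of tile in the frame of carton between -0.03 and 0.03 m and y of tile in the frame of carton between -0.03 and 0.03 m and z of tile in the frame of carton below 0.016 m and angle between tile's own z axis and vertical below 0.15 rad and value of joint each of short_left, short_right, long_plain, long_striped below 0.12 rad and linear speed of tile below 0.02 m/s); the robot touches nothing.
It fails at once if the robot touches the painted face (contact force between tile_face and the fingers above 0.3 N or contact force between tile_face and the arm above 0.3 N).
It fails at once if the mug is shifted by more than 20 mm or tipped (distance of mug from where it was at the start of the episode above 0.02 m or angle between mug's own z axis and vertical above 0.25 rad).
It fails at once if the paprika jar is shifted by more than 20 mm or tipped (distance of paprika_jar from where it was at the start of the episode above 0.02 m or angle between paprika_jar's own z axis and vertical above 0.25 rad).
It fails at once if the dressing is shifted by more than 20 mm or tipped (distance of dressing from where it was at the start of the episode above 0.02 m or angle between dressing's own z axis and vertical above 0.25 rad).
It fails at once if the cream pot is shifted by more than 20 mm or tipped (distance of cream_pot from where it was at the start of the episode above 0.02 m or angle between cream_pot's own z axis and vertical above 0.25 rad).
It also fails if it takes over 64 s, if anything falls off the work surface, if the arm or the gripper's body presses on something with over 40 N, if the wrist force passes 120 N, or if a joint passes its speed limit or range.

## Robot

A 6-joint arm with a two-finger parallel gripper is mounted at the origin on a cart in front of the work surface, level with it; the furniture and walls round the work are solid. World frame = base frame: x ahead of the robot, y to its left, z up, the work surface at z = 0. Lengths are in m, angles in rad, forces in N, time in s.
With the tool pointing down it reaches from about 0.35 to 0.85 m from the base axis. Payload 8.1 kg.
Tool frame: the origin (TCP) lies between the finger pads; the fingertips stand 25 mm ahead of it and the grasp point (between the pads) lies 6 mm ahead of it; z points along the fingers, y is the line along which they close (so a half turn about z gives the same grasp; the last joint's range is limited). The gripper opens to 93 mm and grips with 3 to 60 N. Pads are 15 mm wide; open, the fingers measure 128 mm over their backs; the gripper's body (75 mm by 188 mm) begins 65 mm behind the grasp point.
Start: joints at [-1.216, 0.13, 1.488, -0, 1.523, -0.085], TCP at [0.255, -0.543, 0.244] pointing down, gripper open.
Joint ranges: [-2.96, 2.96], [-0.89, 2.26], [0.02, 2.5], [-1.34, 4.48], [0, 2.73], [-2.66, 2.66]. Speed limits (rad/s): [2.39, 2.39, 2.79, 3.14, 3.14, 3.14].

## Interface

Orientations are given as a rotation vector (axis times angle).
In Python, from plant import robot gives the robot as it stands.
- The arm moves only by the tool arm_command, never from a script. Its argument "increments" is text: rows parted by semicolons, each of 5 numbers parted by spaces: the closure, from 0 (fully open) to 1 (shut), then the shift along the tool's x, y, z in mm, then the turn about the tool's z in rad. A call has 1 to 5 rows; each row is the pose to reach, as a shift and turn from the pose commanded when the call began, along the tool's axes at that moment; what a row does not reach only later rows make up. A row lasts 1/10 s, in which the tool goes at most 50 mm and 8.59 degrees, less where a joint would pass 70% of its speed; a pose out of reach is approached as far as the arm can. A call with a gripper value outside its range is refused whole. The fingers move at their own pace and stop on an object; "grip_force" is the grip in N (left out, the last holds). Time passes only in rows, so rows that repeat a pose let the fingers close. It gives the time, the measured TCP pose, the force, the opening and the grip force at its end, in the units of the state.
- robot.read_state(): the state, without advancing time (a new reading comes with each control period).
- robot.read_camera(name): name is "side" or "top" or "wrist"; returns the picture (420x560x3 uint8, blue, green, red); there is no depth.
- robot.camera_model(name): a dict with "fx", "fy", "cx", "cy" (pixels), "eye" and "rotation" of the camera in the world. Camera axes: x right, y down, z forward; pixel columns grow to the right and rows downward; lengths in m; the calibration is good to about 2 mm. A picture is of the moment at which its call begins: read the wrist's pose just before it. camera_model takes no time and is no camera call; for the wrist camera it gives the pose at the moment of the call.
- robot.close_job(): hands the job in; it is judged then, once.
The state is a dict: "t": time; "q": joint angles; "dq": joint speeds; "joint_torque": joint torques, N m; "tool_pos": TCP position; "orientation": TCP orientation; "force": force on the tool from outside, world axes, zero at the start; "wrist_torque": the same for the moment, N m; "opening": finger opening in m; "gripper_force": force on a finger pad.
Only numpy, scipy, OpenCV 4.12 (cv2) and the standard library are available. Lean on these libraries where they do the work, as an engineer would, in place of code of your own. Each camera call takes 0.05 s, during which the arm holds its last target. There are 200 camera calls.

## Working session

There is one attempt and no reset: what is moved stays moved. The work goes in short steps, Python scripts to look and compute and a tool call to move; the robot and the scene stay as the last step left them, time stands still between calls to the robot, and variables do not carry over. Pictures are saved under pics/ and viewed, at most 11 in all, crops included, and the job is handed in when it is done.

Besides the shell and the picture viewer there is one more tool, called after ">>>" as a command line: name --argument value ..., lists and objects as JSON in quotes. arm_command: Moves the arm, as the interface text tells. Its arguments: {"type":"object","properties":{"increments":{"type":"string"},"grip_force":{"type":"number"}},"required":["increments"]}

```bash
ls; mkdir -p pics; python3 - <<'E'
from plant import robot
import cv2
for n in ("top","side"):
    m=robot.camera_model(n); print(n,m)
    im=robot.read_camera(n); cv2.imwrite(f"pics/{n}0.png",cv2.resize(im,(800,600),interpolation=cv2.INTER_CUBIC))
print(robot.read_state())
E
```

```text
pics
top {'fx': 495.034896032955, 'fy': 495.034896032955, 'cx': 285.6177916714833, 'cy': 204.7572680515106, 'eye': array([ 0.43803373, -0.0462178 ,  1.2487747 ]), 'rotation': array([-2.16163745,  2.13703593, -0.17550136])}
side {'fx': 450.9923505485682, 'fy': 450.9923505485682, 'cx': 275.13063658687304, 'cy': 217.5601599149506, 'eye': array([0.05395555, 0.75606964, 0.75675303]), 'rotation': array([-0.74590761,  2.4492348 , -1.27192057])}
{'t': 0.1, 'q': array([-1.21639254e+00,  1.31094112e-01,  1.48915059e+00,  3.58049992e-05,
        1.52298349e+00, -8.53822777e-02]), 'dq': array([ 0.00154842, -0.00395523, -0.00097833,  0.00048739,  0.0010428 ,
        0.00094073]), 'joint_torque': array([ 8.14414470e-04, -5.61339819e+01, -4.93097985e+01,  7.69951427e-02,
        2.91753252e-02, -7.51981338e-05]), 'tool_pos': array([ 0.25532929, -0.5424551 ,  0.24269811]), 'orientation': array([-3.06435973e+00, -6.84903381e-01,  2.88714173e-04]), 'force': array([-0.12246179, -0.34781903,  0.44468835]), 'wrist_torque': array([-0.0278386 , -0.05338291,  0.04740081]), 'gripper_force': 0.0, 'opening': 0.09291232819236897}
```

View pics/top0.png

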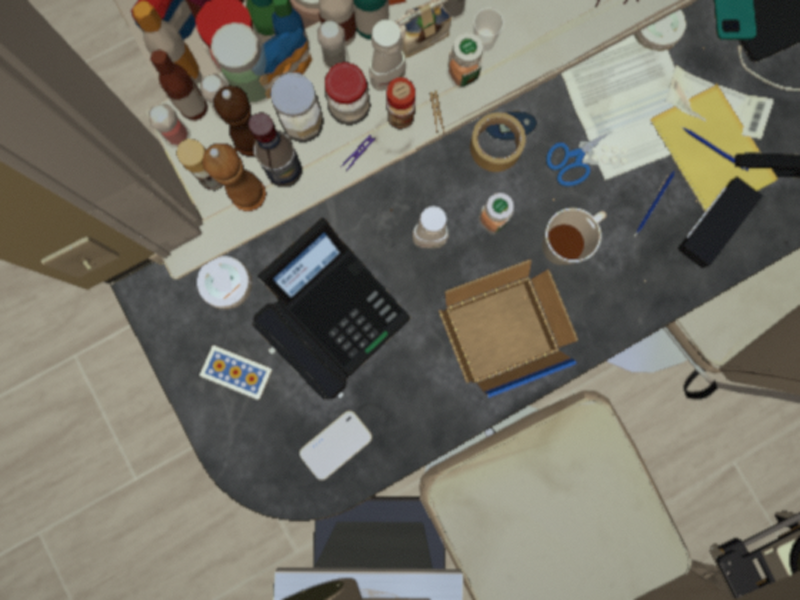

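View pics/side0.png

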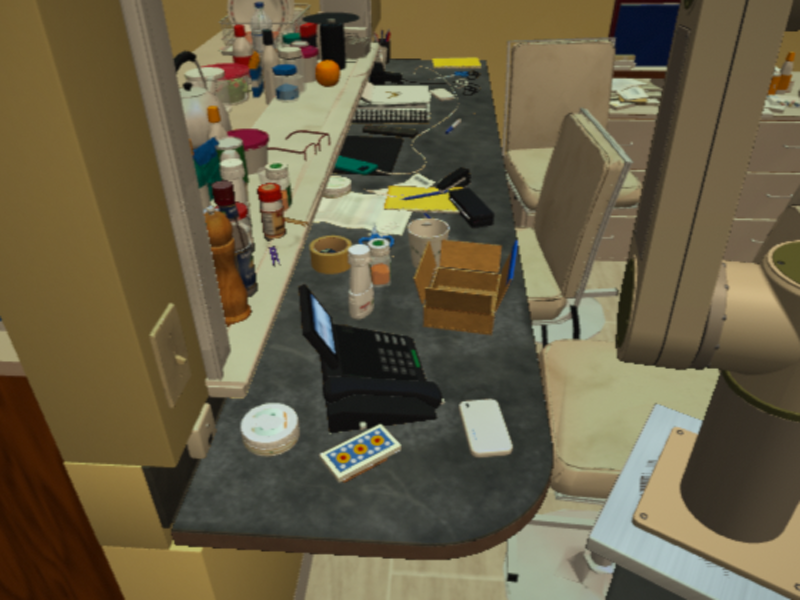

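The top view shows the tile at about (235,372), the phone to its right, the cream pot at (222,283) and the carton at about (500,335), with its striped flap towards the lower edge. The mug is at (572,235), the jar at (497,211) and the bottle at (432,228). I'll enlarge the tile and carton.

```bash
python3 - <<'E'
from plant import robot
import cv2,numpy as np
im=robot.read_camera("top"); 
a=im[225:295,125:205]; b=im[175:285,300:410]
A=cv2.resize(a,None,fx=5,fy=5,interpolation=cv2.INTER_CUBIC)
B=cv2.resize(b,None,fx=5,fy=5,interpolation=cv2.INTER_CUBIC)
c=np.zeros((550,800,3),np.uint8); 
cv2.imwrite("pics/carton.png",B)
im=robot.read_camera("side"); s=im[155:240,280:370]
S=cv2.resize(s,None,fx=4.4,fy=4.4,interpolation=cv2.INTER_CUBIC)
W=np.zeros((400,800,3),np.uint8); W[:350,:400]=A; W[:374,404:800]=S[:374,:396]
cv2.imwrite("pics/tile_side.png",W)
E
```

```text
(no output)
```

View pics/carton.png

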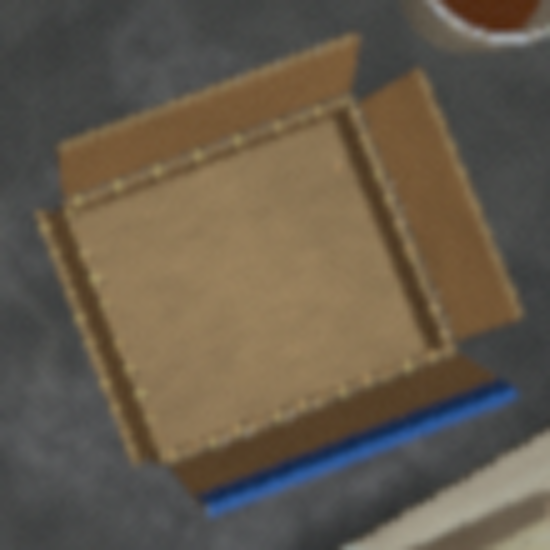

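View pics/tile_side.png

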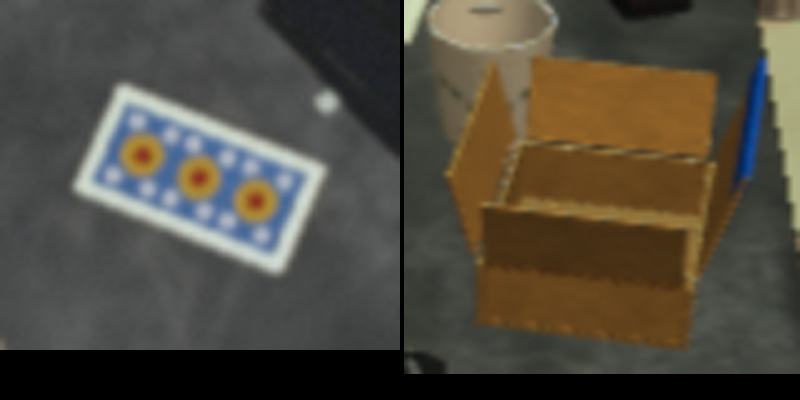

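```bash
cat >h.py <<'E'
from plant import robot
import cv2,numpy as np
from scipy.spatial.transform import Rotation as R
from scipy.optimize import least_squares
def ray(n,uv):
    m=robot.camera_model(n); uv=np.atleast_2d(uv).astype(float)
    d=np.c_[(uv[:,0]-m['cx'])/m['fx'],(uv[:,1]-m['cy'])/m['fy'],np.ones(len(uv))]
    return m['eye'],d@R.from_rotvec(m['rotation']).as_matrix().T
def at(n,uv,z):
    e,d=ray(n,uv); return e+d*((z-e[2])/d[:,2])[:,None]
def proj(n,P):
    m=robot.camera_model(n); c=(np.atleast_2d(P)-m['eye'])@R.from_rotvec(m['rotation']).as_matrix()
    return np.c_[m['fx']*c[:,0]/c[:,2]+m['cx'],m['fy']*c[:,1]/c[:,2]+m['cy']]
E
python3 - <<'E'
from h import *
np.set_printoptions(precision=4,suppress=True)
A=np.array([(122,85),(327,168),(280,273),(76,187)])/5+(125,225)-.4
T=at('top',A,.037); print('tile',T[:,:2],T.mean(0), [np.linalg.norm(T[i]-T[i-1]) for i in range(4)])
d=T[1]+T[2]-T[0]-T[3]; print('tile long dir deg',np.degrees(np.arctan2(d[1],d[0])))
# carton: fit pose + flap angles
def model(p):
    x,y,a,sl,sr,lp,ls=p
    c,s=np.cos(a),np.sin(a)
    t=lambda X:np.array([x+c*X[0]-s*X[1],y+s*X[0]+c*X[1],X[2]])
    P=[(68,77,48),(68,-77,48),(-68,-77,48),(-68,77,48)]
    P+=[(68+62*-np.cos(lp),q,52+62*np.sin(lp)) for q in(76,-76)]
    P+=[(q,-77+60*np.cos(sr),48+60*np.sin(sr)) for q in(63,-63)]
    P+=[(q,77-60*np.cos(sl),48+60*np.sin(sl)) for q in(63,-63)]
    P+=[(-68+80*np.cos(ls),q,56+80*np.sin(ls)) for q in(76,-76)]
    return np.array([t(np.array(X)/1e3) for X in P])
B=np.array([(68,208),(352,100),(452,350),(160,460),(60,148),(358,37),(422,70),(520,317),(38,213),(135,463),(208,512),(517,390)])/5+(300,175)-.4
S=np.array([(452,175),(495,67),(532,60),(717,72),(484,205),(687,225)]) # side: plain edge L?,R ; right short edge; left short edge
S=(S-(404,0))/4.4+(280,155)-.4
idx=[4,5,6,7,8,9]
def f(p,full=False):
    M=model(p); r=np.r_[(proj('top',M)-B).ravel(),(proj('side',M[idx])-S).ravel()]
    return r
s=least_squares(f,[.45,-.2,.4,2,2,2,2],loss='soft_l1')
print('carton',s.x,np.degrees(s.x[2])); print(np.abs(f(s.x)).reshape(-1,2).round(1).tolist())
print(model(s.x))
for n,uv,z in(('dressing',(432,218),.148),('jar',(499,205),.098),('mug',(573,232),.095),('pot',(222,281),.032),('handset1',(258,318),.08),('handset2',(330,393),.08),('phoneTL',(325,225),.1),('phoneTL0',(262,272),.1),('phoneR',(408,318),.05)):
    print(n,at('top',np.array(uv)/1.42857,z)[0])
E
```

```text
tile [[0.5263 0.2713]
 [0.4871 0.17  ]
 [0.4364 0.1906]
 [0.4766 0.2909]] [0.4816 0.2307 0.037 ] [np.float64(0.05342650416717704), np.float64(0.10863149076348562), np.float64(0.05472208056509987), np.float64(0.10807909940995092)]
tile long dir deg -111.48145380487568
carton [ 0.5584 -0.2217  0.373   1.8796  1.9358  1.8629  1.873 ] 21.369490661785257
[[1.4, 0.6], [0.1, 0.9], [1.0, 0.7], [0.6, 1.4], [0.4, 0.6], [0.4, 0.2], [0.6, 0.2], [0.5, 0.4], [0.3, 0.0], [0.1, 1.0], [0.6, 0.0], [0.1, 0.2], [0.8, 0.7], [0.5, 2.6], [0.1, 1.7], [0.1, 0.3], [1.1, 0.9], [0.2, 0.1]]
[[ 0.5937 -0.1252  0.048 ]
 [ 0.6498 -0.2686  0.048 ]
 [ 0.5231 -0.3182  0.048 ]
 [ 0.467  -0.1747  0.048 ]
 [ 0.6107 -0.1196  0.1114]
 [ 0.666  -0.2612  0.1114]
 [ 0.6529 -0.2904  0.104 ]
 [ 0.5356 -0.3363  0.104 ]
 [ 0.5824 -0.11    0.1052]
 [ 0.465  -0.1559  0.1052]
 [ 0.4452 -0.1844  0.1324]
 [ 0.5006 -0.3259  0.1324]]
dressing [ 0.7256 -0.0968  0.148 ]
jar [ 0.7627 -0.2116  0.098 ]
mug [ 0.7186 -0.3359  0.095 ]
pot [0.6383 0.2625 0.032 ]
handset1 [0.569  0.1878 0.08  ]
handset2 [0.4472 0.0653 0.08  ]
phoneTL [0.7237 0.0791 0.1   ]
phoneTL0 [0.6429 0.1804 0.1   ]
phoneR [ 0.5754 -0.0613  0.05  ]
```

```bash
cat >>h.py <<'E'
TILE=np.array([.4816,.2307]); CART=np.array([.5584,-.2217]); CY=.373
def C(X,Y): # carton frame -> world
    return CART+np.array([np.cos(CY)*X-np.sin(CY)*Y,np.sin(CY)*X+np.cos(CY)*Y])
def go(xy,z,xdir=None):
    s=robot.read_state(); M=R.from_rotvec(s['orientation']).as_matrix()
    d=M.T@(np.r_[xy,z]-s['tool_pos']); a=np.degrees(np.arctan2(M[1,0],M[0,0]))
    print('t',round(s['t'],2),'shift mm',(d*1e3).round(1),'xdir',a.round(2),'turn',None if xdir is None else round(np.radians(a-xdir),3),'F',s['force'].round(1))
    return s
E
python3 -c "
from h import *
go(TILE,.2,68.5)"
```

```text
t 0.2 shift mm [ 534.  -603.3   43.7] xdir 25.2 turn -0.756 F [-0.5 -0.5  0.1]
```

>>> arm_command --increments "0 33 -37 0 -0.15; 0 66 -75 0 -0.3; 0 100 -112 0 -0.45; 0 133 -150 0 -0.6; 0 166 -187 0 -0.75"

```text
t: 0.7
tool_pos: [0.326, -0.3016, 0.2434]
orientation: [-2.597, -1.768, -0.0]
force: [1.3, 0.6, 1.3]
opening: 0.0929
gripper_force: 0.0
```

```bash
python3 -c "
from h import *
go(TILE,.2,68.5)"
```

```text
t 0.7 shift mm [552.3 -50.3  43.5] xdir 68.49 turn -0.0 F [1.3 0.6 1.3]
```

>>> arm_command --increments "0 49 -5 0 0; 0 98 -9 0 0; 0 147 -13 0 0; 0 196 -18 0 0; 0 245 -22 0 0"

```text
t: 1.2
tool_pos: [0.3966, -0.0659, 0.2438]
orientation: [2.602, 1.76, 0.001]
force: [1.1, 0.3, 0.0]
opening: 0.0927
gripper_force: 0.0
```

>>> arm_command --increments "0 49 -5 0 0; 0 98 -9 0 0; 0 147 -13 0 0; 0 196 -18 0 0; 0 245 -22 0 0"

```text
t: 1.7
tool_pos: [0.4673, 0.17, 0.2437]
orientation: [2.601, 1.761, 0.001]
force: [1.1, -1.8, -0.1]
opening: 0.0933
gripper_force: 0.0
```

>>> arm_command --increments "0 40 -4 0 0; 0 60 -6 15 0; 0 60 -6 40 0; 0 60 -6 40 0; 0 60 -6 40 0"

```text
t: 2.2
tool_pos: [0.4834, 0.2253, 0.2033]
orientation: [-2.602, -1.76, 0.003]
force: [0.1, 0.3, 0.7]
opening: 0.0928
gripper_force: 0.0
```

```bash
python3 - <<'E'
from h import *
s=go(TILE,.055,68.5)
print(robot.camera_model('wrist'), proj('wrist',np.array([[*TILE,.037]])))
im=robot.read_camera('wrist'); cv2.imwrite('pics/w1.png',im)
E
```

```text
t 2.2 shift mm [  4.5  -3.5 148.3] xdir 68.17 turn -0.006 F [0.1 0.3 0.7]
{'fx': 362.5943462311656, 'fy': 362.5943462311656, 'cx': 275.95631247465934, 'cy': 208.8191640324128, 'eye': array([0.51148195, 0.2951378 , 0.34420233]), 'rotation': array([ 2.81625318, -0.54313408, -0.07893555])} [[272.37171597 190.3428934 ]]
```

View pics/w1.png

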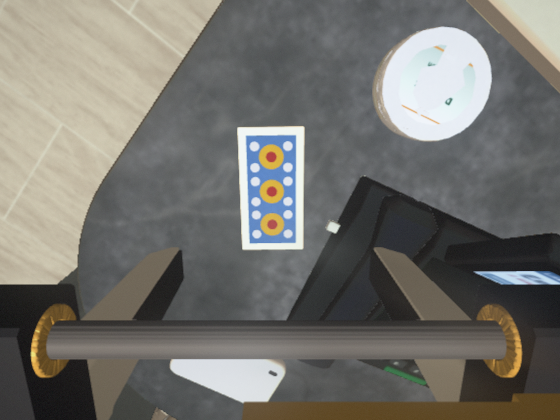

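The wrist view shows the tile centred at (271,188), and the calibration predicted (272,190), so the two agree. The handset's near corner is at (365,178). I'll triangulate its height.

```bash
python3 - <<'E'
from h import *
def tri(a,b):
    A=[];y=[]
    for n,uv in(a,b):
        e,d=ray(n,uv); d=d[0]/np.linalg.norm(d[0]); P=np.eye(3)-np.outer(d,d); A.append(P); y.append(P@e)
    x=np.linalg.lstsq(np.vstack(A),np.hstack(y),rcond=None); return x[0].round(3),x[1]
k=1.42857
print('handset end',tri(('wrist',(365,178)),('top',(255/k,313/k))))
print('screen top corner L',tri(('side',(300/k,288/k)),('top',(261/k,272/k))))
print('tile',at('wrist',[(271.5,188)],.037))
E
```

```text
handset end (array([0.575, 0.205, 0.015]), array([0.00021033]))
screen top corner L (array([0.626, 0.161, 0.23 ]), array([0.00011988]))
tile [[0.48262687 0.23282754 0.037     ]]
```

>>> arm_command --increments "0 5 -3 30 0; 0 5 -3 70 0; 0 5 -3 100 0; 0 5 -3 100 0; 0 5 -3 100 0"

```text
t: 2.75
tool_pos: [0.4838, 0.2312, 0.1053]
orientation: [2.602, 1.759, 0.002]
force: [0.4, 0.1, -0.3]
opening: 0.093
gripper_force: 0.0
```

```bash
python3 - <<'E'
from h import *
go([.482,.2317],.054,68.5)
E
```

```text
t 2.75 shift mm [-0.2 -1.9 51.3] xdir 68.12 turn -0.007 F [ 0.4  0.1 -0.3]
```

>>> arm_command --increments "0 0 -2 25 0; 0 0 -2 45 0; 0 0 -2 52 0; 0 0 -2 52 0; 0 0 -2 52 0"

```text
t: 3.25
tool_pos: [0.4827, 0.2326, 0.0538]
orientation: [2.601, 1.76, 0.005]
force: [-0.4, 0.2, 0.5]
opening: 0.0931
gripper_force: 0.0
```

>>> arm_command --increments "0.25 0 0 0 0; 0.3 0 0 0 0; 0.5 0 0 0 0; 0.6 0 0 0 0; 0.6 0 0 0 0" --grip_force 20

```text
t: 3.75
tool_pos: [0.4812, 0.2322, 0.0517]
orientation: [-2.602, -1.761, -0.0]
force: [-0.2, 0.3, -0.2]
opening: 0.0579
gripper_force: 0.0
```

>>> arm_command --increments "0.6 0 0 0 0; 0.6 0 0 0 0; 0.6 0 0 0 0; 0.6 0 0 0 0"

```text
t: 4.15
tool_pos: [0.4812, 0.2322, 0.0517]
orientation: [-2.602, -1.761, 0.0]
force: [-0.6, 0.2, 0.6]
opening: 0.0557
gripper_force: 20.0
```

>>> arm_command --increments "0.6 0 0 -8 0; 0.6 0 0 -25 0; 0.6 0 0 -55 0; 0.6 0 0 -95 0; 0.6 0 0 -140 0"

```text
t: 4.65
tool_pos: [0.48, 0.2317, 0.192]
orientation: [-2.601, -1.76, 0.004]
force: [1.4, 0.3, -0.8]
opening: 0.0557
gripper_force: 20.0
```

>>> arm_command --increments "0.6 0 0 -40 0; 0.6 0 0 -50 0; 0.6 0 0 -50 0"

```text
t: 4.95
tool_pos: [0.4823, 0.2326, 0.244]
orientation: [2.601, 1.76, 0.007]
force: [0.2, -0.0, -2.3]
opening: 0.0558
gripper_force: 20.0
```

```bash
python3 - <<'E'
from h import *
go(CART,.22,21.4)
E
```

```text
t 4.95 shift mm [-393.5  239.4   23.6] xdir 68.17 turn 0.816 F [ 0.2 -0.  -2.3]
```

>>> arm_command --increments "0.6 -20 12 0 0.05; 0.6 -54 33 0 0.15; 0.6 -88 54 0 0.25; 0.6 -122 75 0 0.35; 0.6 -156 95 0 0.45"

```text
t: 5.45
tool_pos: [0.51, 0.0505, 0.2384]
orientation: [-2.93, -1.13, 0.007]
force: [1.3, -0.7, -1.5]
opening: 0.0559
gripper_force: 20.0
```

```bash
python3 - <<'E'
from h import *
go(CART,.22,21.4)
E
```

```text
t 5.45 shift mm [-146.8  234.3   18.2] xdir 42.17 turn 0.362 F [ 1.3 -0.7 -1.5]
```

>>> arm_command --increments "0.6 -21 33 0 0.07; 0.6 -42 67 0 0.14; 0.6 -63 100 0 0.21; 0.6 -84 134 0 0.28; 0.6 -105 168 0 0.36"

```text
t: 5.95
tool_pos: [0.5458, -0.144, 0.2382]
orientation: [-3.084, -0.588, 0.006]
force: [1.0, 0.1, -1.0]
opening: 0.0558
gripper_force: 20.0
```

```bash
python3 - <<'E'
from h import *
go(CART,.22,21.4)
E
```

```text
t 5.95 shift mm [-16.8  77.   18. ] xdir 21.59 turn 0.003 F [ 1.   0.1 -1. ]
```

>>> arm_command --increments "0.6 -8 35 0 0; 0.6 -15 65 10 0; 0.6 -16 76 18 0; 0.6 -16 76 18 0; 0.6 -16 76 18 0"

```text
t: 6.45
tool_pos: [0.5596, -0.218, 0.2217]
orientation: [-3.082, -0.593, 0.004]
force: [0.3, -0.8, -0.6]
opening: 0.0557
gripper_force: 20.0
```

```bash
python3 - <<'E'
from h import *
go(CART,.034,21.4)
im=robot.read_camera('wrist')
P=np.array([[*C(X,Y),.048] for X,Y in((68,77),(68,-77),(-68,-77),(-68,77))]) if 0 else np.array([[*C(X/1e3,Y/1e3),.048] for X,Y in((68,77),(68,-77),(-68,-77),(-68,77))])
uv=proj('wrist',P); print(uv)
for u in uv: cv2.circle(im,(int(u[0]),int(u[1])),3,(0,0,255),-1)
cv2.imwrite('pics/w2.png',im)
E
```

```text
t 6.45 shift mm [ -2.1   3.6 187.7] xdir 21.77 turn 0.006 F [ 0.3 -0.8 -0.6]
[[188.90001476 117.3655914 ]
 [371.16068425 118.77010127]
 [359.76796969 266.52406385]
 [197.27955992 265.3022504 ]]
```

View pics/w2.png

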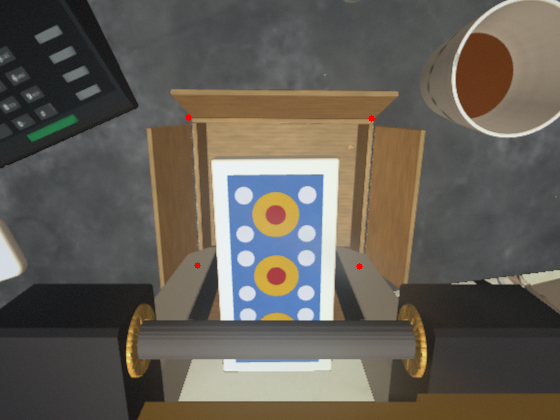

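The predicted rim corners (red, at (189,117) and (371,119)) sit on the actual rim, so the carton fit holds. The tile is held well and aligned, so I'll lower it.

>>> arm_command --increments "0.6 -2 3 30 0; 0.6 -2 3 65 0; 0.6 -2 3 95 0; 0.6 -2 3 115 0; 0.6 -2 3 115 0"

```text
t: 7.0
tool_pos: [0.5576, -0.2202, 0.1053]
orientation: [-3.081, -0.595, 0.007]
force: [0.4, 0.6, -0.9]
opening: 0.0558
gripper_force: 20.0
```

```bash
python3 - <<'E'
from h import *
go(CART,.031,21.4)
E
```

```text
t 7.0 shift mm [ 0.5  2.  74.2] xdir 21.86 turn 0.008 F [ 0.4  0.6 -0.9]
```

>>> arm_command --increments "0.6 0 2 15 0.008; 0.6 0 2 30 0.008; 0.6 0 2 45 0.008; 0.6 0 2 58 0.008; 0.6 0 2 62 0.008"

```text
t: 7.5
tool_pos: [0.5591, -0.2241, 0.0442]
orientation: [-3.086, -0.58, 0.004]
force: [-0.7, -0.2, -2.6]
opening: 0.0557
gripper_force: 20.0
```

>>> arm_command --increments "0.6 0 0 4 0; 0.6 0 0 7 0; 0.6 0 0 9 0; 0.6 0 0 9 0"

```text
t: 7.9
tool_pos: [0.5606, -0.2249, 0.0378]
orientation: [3.087, 0.581, 0.0]
force: [0.5, 0.5, -2.3]
opening: 0.0559
gripper_force: 20.0
```

```bash
python3 - <<'E'
from h import *
go(CART,.031,21.4)
E
```

```text
t 7.9 shift mm [-0.9 -3.7  6.8] xdir 21.3 turn -0.002 F [ 0.5  0.5 -2.3]
```

>>> arm_command --increments "0.6 0 -3 2 0; 0.6 0 -3 3 0; 0.6 0 -3 4 0; 0.6 0 -3 4 0"

```text
t: 8.3
tool_pos: [0.5593, -0.2219, 0.0335]
orientation: [-3.087, -0.581, 0.0]
force: [0.2, 0.3, -1.3]
opening: 0.0558
gripper_force: 20.0
```

>>> arm_command --increments "0.6 0 0 1 0; 0.6 0 0 2 0; 0.6 0 0 2 0"

```text
t: 8.6
tool_pos: [0.5592, -0.2219, 0.0314]
orientation: [-3.087, -0.581, 0.0]
force: [-0.5, -0.2, -2.2]
opening: 0.0556
gripper_force: 20.0
```

>>> arm_command --increments "0.6 0 0 1 0; 0.6 0 0 1 0; 0.6 0 0 1 0"

```text
t: 8.9
tool_pos: [0.5595, -0.222, 0.0307]
orientation: [3.087, 0.581, 0.0]
force: [0.0, -0.0, -1.5]
opening: 0.0558
gripper_force: 20.0
```

>>> arm_command --increments "0.6 0 0 1 0; 0.6 0 0 1 0; 0.6 0 0 1 0"

```text
t: 9.2
tool_pos: [0.5595, -0.222, 0.0307]
orientation: [3.087, 0.581, 0.0]
force: [-4.7, 1.0, 7.5]
opening: 0.0557
gripper_force: 20.0
```

>>> arm_command --increments "0.35 0 0 0 0; 0.3 0 0 0 0; 0.25 0 0 0 0; 0.2 0 0 0 0; 0.2 0 0 0 0"

```text
t: 9.7
tool_pos: [0.5593, -0.2219, 0.0295]
orientation: [-3.087, -0.581, 0.0]
force: [0.4, 0.8, -0.2]
opening: 0.0744
gripper_force: 0.0
```

>>> arm_command --increments "0.2 0 0 -10 0; 0.2 0 0 -40 0; 0.2 0 0 -90 0; 0.2 0 0 -140 0; 0.4 0 0 -190 0"

```text
t: 10.2
tool_pos: [0.559, -0.2218, 0.2223]
orientation: [3.087, 0.581, 0.0]
force: [1.5, -0.3, -0.2]
opening: 0.0702
gripper_force: 0.0
```

```bash
python3 - <<'E'
from h import *
go(CART,.031,21.4)
im=robot.read_camera('top')[160:290,285:425]; cv2.imwrite('pics/t3.png',cv2.resize(im,None,fx=4,fy=4,interpolation=cv2.INTER_CUBIC))
E
```

```text
t 10.2 shift mm [ -0.6  -0.3 191.3] xdir 21.3 turn -0.002 F [ 1.5 -0.3 -0.2]
```

View pics/t3.png

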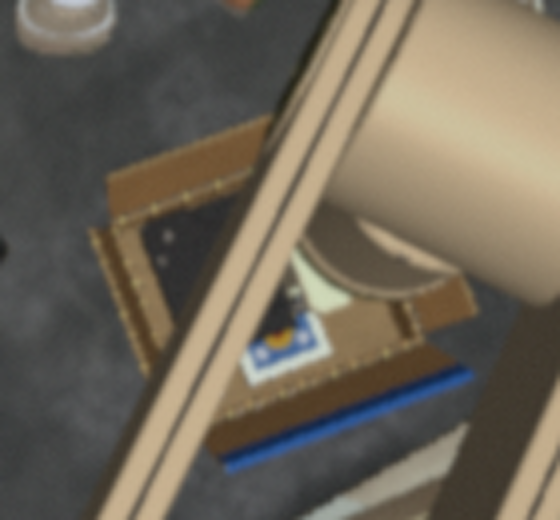

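The tile lies on the floor and the flaps are unchanged. I'll fold the left short flap next.

>>> arm_command --increments "1 0 -45 0 0; 1 0 -90 0 0; 1 0 -135 20 0; 1 0 -135 65 0; 1 0 -135 110 0"

```text
t: 10.75
tool_pos: [0.5115, -0.0952, 0.1107]
orientation: [3.085, 0.584, 0.007]
force: [0.4, -1.7, -0.7]
opening: 0.0271
gripper_force: 0.0
```

```bash
python3 - <<'E'
from h import *
go(C(0,.135),.105,21.4)
go(C(0,.060),.105,21.4)
E
```

```text
t 10.75 shift mm [-2.4 -0.1  5.7] xdir 21.43 turn 0.001 F [ 0.4 -1.7 -0.7]
t 10.75 shift mm [-2.5 74.9  6. ] xdir 21.43 turn 0.001 F [ 0.4 -1.7 -0.7]
```

>>> arm_command --increments "1 -2 5 5 0; 1 -2 25 5 0; 1 -2 45 5 0; 1 -2 60 5 0; 1 -2 75 5 0"

```text
t: 11.25
tool_pos: [0.5367, -0.1683, 0.1063]
orientation: [3.087, 0.579, 0.002]
force: [0.3, 1.9, 0.0]
opening: 0.0003
gripper_force: 0.3
```

>>> arm_command --increments "1 0 4 5 0; 1 0 8 10 0; 1 0 11 15 0; 1 0 13 20 0; 1 0 13 23 0"

```text
t: 11.75
tool_pos: [0.5401, -0.1786, 0.0808]
orientation: [-3.087, -0.581, 0.001]
force: [-0.1, -0.9, 1.0]
opening: 0.0005
gripper_force: 0.4
```

```bash
python3 - <<'E'
from h import *
go(C(0,.047),.077,21.4)
im=robot.read_camera('side')[120:260,270:400]; cv2.imwrite('pics/s4.png',cv2.resize(im,None,fx=4,fy=4,interpolation=cv2.INTER_CUBIC))
E
```

```text
t 11.75 shift mm [ 1.4 -0.2  3.8] xdir 21.32 turn -0.001 F [-0.1 -0.9  1. ]
```

View pics/s4.png

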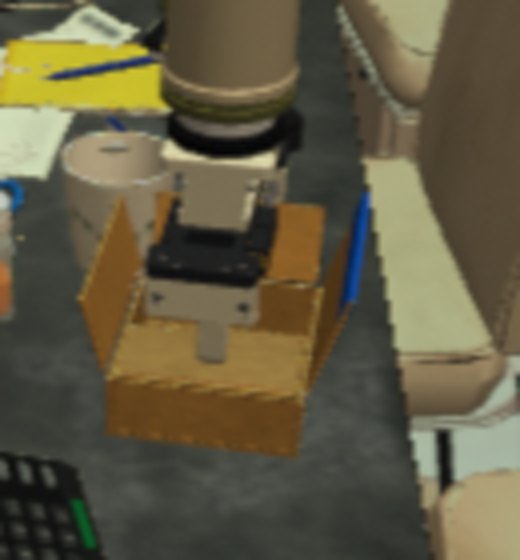

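The left short flap is folded nearly flat under the fingers. I'll press it down in small steps until the force rises.

>>> arm_command --increments "1 0 0 2 0; 1 0 0 3 0; 1 0 0 4 0; 1 0 0 4 0"

```text
t: 12.2
tool_pos: [0.5403, -0.1788, 0.0776]
orientation: [-3.087, -0.581, 0.0]
force: [0.3, 0.2, 1.0]
opening: 0.0002
gripper_force: 0.0
```

>>> arm_command --increments "1 0 0 1 0; 1 0 0 1 0; 1 0 0 1 0"

```text
t: 12.5
tool_pos: [0.5405, -0.1788, 0.0773]
orientation: [3.087, 0.581, 0.0]
force: [-2.6, 0.9, 5.0]
opening: 0.0004
gripper_force: 2.7
```

>>> arm_command --increments "1 0 0 1 0; 1 0 0 1 0; 1 0 0 1 0"

```text
t: 12.8
tool_pos: [0.5406, -0.1788, 0.0771]
orientation: [3.087, 0.581, 0.0]
force: [-6.5, 2.8, 11.8]
opening: 0.0006
gripper_force: 6.3
```

>>> arm_command --increments "1 0 0 -35 0; 1 0 10 -75 0; 1 0 55 -85 0; 1 0 100 -85 0; 1 0 145 -85 0"

```text
t: 13.3
tool_pos: [0.5942, -0.3155, 0.1619]
orientation: [3.086, 0.582, 0.003]
force: [1.4, 0.5, -0.4]
opening: 0.0004
gripper_force: 0.0
```

```bash
python3 - <<'E'
from h import *
go(C(0,-.140),.105,21.4)
E
```

```text
t 13.3 shift mm [ 0.8 39.5 57. ] xdir 21.35 turn -0.001 F [ 1.4  0.5 -0.4]
```

```bash
python3 - <<'E'
from h import *
P=[[*C(x,-.234),.165] for x in(-.0375,.0375)]
print(proj('top',P)*1.42857)
E
```

```text
[[660.7798927  291.31485175]
 [641.56566916 247.19778528]]
```

>>> arm_command --increments "1 0 38 0 0; 1 0 38 25 0; 1 0 38 56 0; 1 0 38 56 0"

```text
t: 13.7
tool_pos: [0.6038, -0.3477, 0.0984]
orientation: [-3.081, -0.579, 0.01]
force: [0.1, 0.9, -1.5]
opening: 0.0008
gripper_force: 0.0
```

```bash
python3 - <<'E'
from h import *
go(C(0,-.060),.105,21.4)
E
```

```text
t 13.7 shift mm [  3.5 -73.9  -6.1] xdir 21.27 turn -0.002 F [ 0.1  0.9 -1.5]
```

>>> arm_command --increments "1 0 -10 0 0; 1 0 -30 0 0; 1 0 -48 0 0; 1 0 -64 0 0; 1 0 -78 0 0"

```text
t: 14.2
tool_pos: [0.5795, -0.2759, 0.1079]
orientation: [3.084, 0.582, 0.005]
force: [1.2, -0.0, 0.5]
opening: 0.0002
gripper_force: 0.3
```

>>> arm_command --increments "1 0 -4 5 0; 1 0 -8 10 0; 1 0 -11 15 0; 1 0 -13 20 0; 1 0 -13 23 0"

```text
t: 14.7
tool_pos: [0.5734, -0.2644, 0.0807]
orientation: [-3.087, -0.58, 0.001]
force: [0.2, 0.5, 0.5]
opening: 0.0003
gripper_force: 0.4
```

>>> arm_command --increments "1 0 0 2 0; 1 0 0 3 0; 1 0 0 4 0; 1 0 0 4 0"

```text
t: 15.1
tool_pos: [0.5738, -0.2648, 0.0775]
orientation: [-3.088, -0.58, 0.0]
force: [-1.0, 0.2, -0.0]
opening: 0.0002
gripper_force: 0.0
```

```bash
python3 - <<'E'
from h import *
go(C(0,-.047),.077,21.4)
E
```

```text
t 15.1 shift mm [1.4 1.3 0.5] xdir 21.29 turn -0.002 F [-1.   0.2 -0. ]
```

>>> arm_command --increments "1 0 0 1 0; 1 0 0 1 0; 1 0 0 1 0"

```text
t: 15.4
tool_pos: [0.574, -0.2648, 0.0773]
orientation: [3.087, 0.58, 0.001]
force: [-3.3, 0.9, 3.7]
opening: 0.0006
gripper_force: 2.7
```

>>> arm_command --increments "1 0 0 1 0; 1 0 0 1 0; 1 0 0 1 0"

```text
t: 15.7
tool_pos: [0.5741, -0.2648, 0.0771]
orientation: [3.087, 0.581, 0.001]
force: [-6.2, 2.9, 12.3]
opening: 0.0003
gripper_force: 5.9
```

>>> arm_command --increments "1 0 5 -35 0; 1 0 10 -85 0; 1 0 10 -125 0; 1 0 10 -125 0; 1 0 10 -125 0"

```text
t: 16.2
tool_pos: [0.5784, -0.2744, 0.2022]
orientation: [3.085, 0.58, 0.004]
force: [0.1, -0.0, -1.1]
opening: 0.0004
gripper_force: 0.0
```

```bash
python3 - <<'E'
from h import *
s=go(C(.130,0),.205,111.4)
im=robot.read_camera('side')[120:260,270:400]; cv2.imwrite('pics/s5.png',cv2.resize(im,None,fx=4,fy=4,interpolation=cv2.INTER_CUBIC))
print(s['q'])
E
```

```text
t 16.2 shift mm [130.6 -56.5  -2.6] xdir 21.3 turn -1.573 F [ 0.1 -0.  -1.1]
[-5.23144540e-01  2.55515119e-01  1.42260015e+00  5.69603973e-05
  1.46006962e+00  6.75888003e-01]
```

View pics/s5.png

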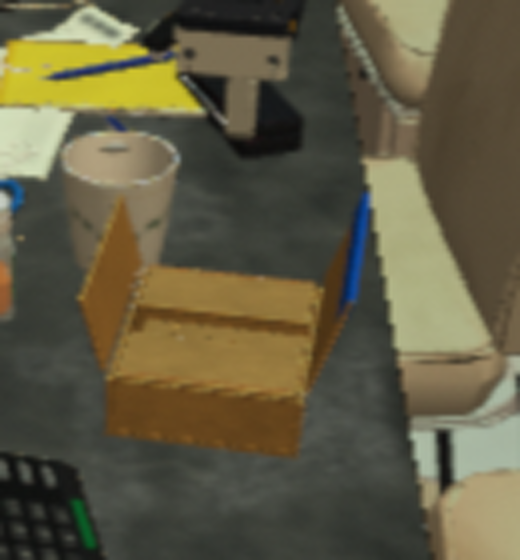

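Both short flaps lie flat and the long flaps still stand. Next is the plain flap, keeping the same tool orientation.

>>> arm_command --increments "1 40 -20 0 0; 1 80 -40 0 0; 1 122 -56 0 0; 1 122 -56 40 0; 1 122 -56 88 0"

```text
t: 16.75
tool_pos: [0.6726, -0.176, 0.1121]
orientation: [3.085, 0.584, 0.004]
force: [0.9, -0.1, -0.4]
opening: 0.0005
gripper_force: 0.0
```

>>> arm_command --increments "1 0 0 5 0; 1 0 0 5 0"

```text
t: 16.95
tool_pos: [0.6681, -0.1765, 0.1038]
orientation: [-3.084, -0.58, 0.01]
force: [0.1, 0.6, 1.0]
opening: 0.0004
gripper_force: 0.0
```

```bash
python3 - <<'E'
from h import *
s=go(C(.045,0),.110,21.4)
E
```

```text
t 16.95 shift mm [-73.7   2.1  -5.8] xdir 21.3 turn -0.002 F [0.1 0.6 1. ]
```

>>> arm_command --increments "1 -8 2 0 0; 1 -26 2 0 0; 1 -45 2 0 0; 1 -61 2 0 0; 1 -75 2 0 0"

```text
t: 17.45
tool_pos: [0.6026, -0.2083, 0.1117]
orientation: [3.084, 0.579, 0.008]
force: [1.3, 0.2, 1.5]
opening: 0.0005
gripper_force: 0.4
```

>>> arm_command --increments "1 -5 0 4 0; 1 -9 0 9 0; 1 -12 0 14 0; 1 -14 0 19 0; 1 -15 0 22 0"

```text
t: 17.95
tool_pos: [0.5874, -0.2118, 0.0848]
orientation: [-3.087, -0.581, 0.001]
force: [0.4, 0.2, 0.5]
opening: 0.0005
gripper_force: 0.3
```

>>> arm_command --increments "1 0 0 2 0; 1 0 0 4 0; 1 0 0 4 0"

```text
t: 18.25
tool_pos: [0.5877, -0.2118, 0.0815]
orientation: [-3.087, -0.581, 0.0]
force: [-0.5, 0.2, -0.3]
opening: 0.0004
gripper_force: 0.0
```

```bash
python3 - <<'E'
from h import *
s=go(C(.030,0),.081,21.4)
E
```

```text
t 18.25 shift mm [-0.9 -1.5  0.5] xdir 21.32 turn -0.001 F [-0.5  0.2 -0.3]
```

>>> arm_command --increments "1 0 0 1 0; 1 0 0 2 0; 1 0 0 2 0; 1 0 0 2 0"

```text
t: 18.65
tool_pos: [0.588, -0.2119, 0.0812]
orientation: [3.087, 0.581, 0.001]
force: [-5.7, 2.2, 11.6]
opening: 0.0004
gripper_force: 5.7
```

>>> arm_command --increments "1 3 0 -30 0; 1 3 0 -75 0; 1 0 0 -120 0; 1 -40 0 -125 0; 1 -85 0 -125 0"

```text
t: 19.15
tool_pos: [0.5099, -0.2434, 0.2078]
orientation: [3.083, 0.584, 0.007]
force: [-1.7, 0.3, -0.9]
opening: 0.0002
gripper_force: 0.0
```

```bash
python3 - <<'E'
from h import *
s=go(C(-.128,0),.120,21.4)
P=[[*C(-.128,0),.09],[*C(-.165,-.094),.17],[*C(-.165,.094),.17]]
print(proj('top',P)*1.42857,proj('side',P)*1.42857)
im=robot.read_camera('side')[120:260,270:400]; cv2.imwrite('pics/s6.png',cv2.resize(im,None,fx=4,fy=4,interpolation=cv2.INTER_CUBIC))
E
```

```text
t 19.15 shift mm [-75.2  -3.1  87.5] xdir 21.44 turn 0.001 F [-1.7  0.3 -0.9]
[[534.95590891 400.07487148]
 [611.63759035 400.96374218]
 [496.5611775  446.0499348 ]] [[529.47776236 277.63267888]
 [555.43283828 220.64252349]
 [553.14968008 268.94447565]]
```

View pics/s6.png

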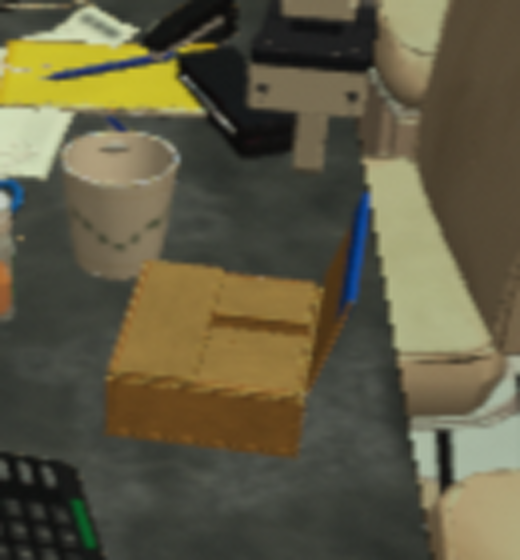

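The plain flap is flat and the striped one still stands. I'll go round behind it.

>>> arm_command --increments "1 -40 -3 0 0; 1 -77 -3 0 0; 1 -77 -3 30 0; 1 -77 -3 70 0; 1 -77 -3 87 0"

```text
t: 19.7
tool_pos: [0.4338, -0.267, 0.1142]
orientation: [-3.085, -0.579, 0.004]
force: [-0.6, 0.8, -0.7]
opening: 0.0001
gripper_force: 0.0
```

```bash
python3 - <<'E'
from h import *
s=go(C(-.040,0),.120,21.4)
E
```

```text
t 19.7 shift mm [92.6  3.  -6. ] xdir 21.26 turn -0.002 F [-0.6  0.8 -0.7]
```

>>> arm_command --increments "1 10 3 -3 0; 1 32 3 -3 0; 1 54 3 -3 0; 1 74 3 -3 0; 1 91 3 -3 0"

```text
t: 20.2
tool_pos: [0.5241, -0.2376, 0.1227]
orientation: [3.086, 0.581, 0.003]
force: [-0.0, -0.7, 0.0]
opening: 0.0003
gripper_force: 0.3
```

>>> arm_command --increments "1 8 0 5 0; 1 14 0 11 0; 1 18 0 17 0; 1 21 0 23 0; 1 23 0 29 0"

```text
t: 20.7
tool_pos: [0.5426, -0.2295, 0.0909]
orientation: [-3.087, -0.58, 0.001]
force: [-0.0, -0.0, 0.8]
opening: 0.0003
gripper_force: 0.2
```

```bash
python3 - <<'E'
from h import *
s=go(C(-.017,0),.085,21.4)
E
```

```text
t 20.7 shift mm [ 0.5 -1.5  5.9] xdir 21.28 turn -0.002 F [-0.  -0.   0.8]
```

>>> arm_command --increments "1 0 0 2 0; 1 0 0 4 0; 1 0 0 6 0; 1 0 0 6 0"

```text
t: 21.1
tool_pos: [0.5428, -0.2295, 0.0855]
orientation: [-3.087, -0.58, 0.0]
force: [0.1, 0.3, 1.0]
opening: 0.0004
gripper_force: 0.0
```

>>> arm_command --increments "1 0 0 1 0; 1 0 0 2 0; 1 0 0 2 0; 1 0 0 2 0"

```text
t: 21.5
tool_pos: [0.5431, -0.2296, 0.0851]
orientation: [3.087, 0.581, 0.0]
force: [-5.4, 1.5, 9.5]
opening: 0.0003
gripper_force: 5.0
```

>>> arm_command --increments "1 -2 0 -30 0; 1 -2 0 -75 0; 1 -2 0 -120 0; 1 -2 0 -120 0; 1 -2 0 -120 0"

```text
t: 22.0
tool_pos: [0.5421, -0.2307, 0.2057]
orientation: [3.085, 0.58, 0.005]
force: [-0.6, 0.3, -0.8]
opening: 0.0003
gripper_force: 0.0
```

```bash
python3 - <<'E'
from h import *
im=robot.read_camera('side')[120:260,270:400]; cv2.imwrite('pics/s7.png',cv2.resize(im,None,fx=4,fy=4,interpolation=cv2.INTER_CUBIC))
E
```

```text
(no output)
```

View pics/s7.png

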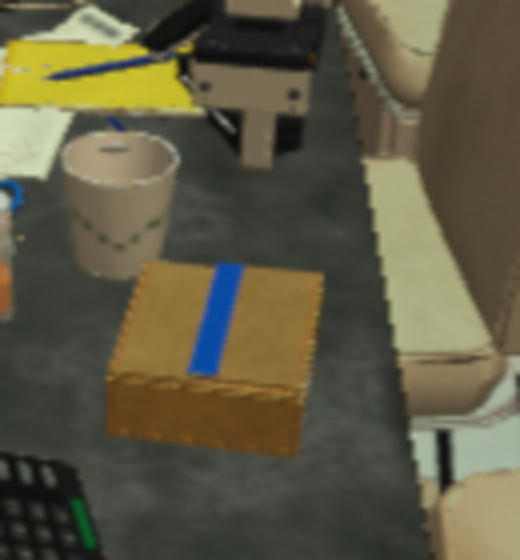

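The carton is closed flat with the blue stripe on top, and the robot is clear of it.

```bash
python3 -c "
from plant import robot
print(robot.close_job())"
```

```text
the job is handed in; nothing more can be done
None
```

The tile was lowered by hand onto the carton's floor, painted side up, all four flaps were folded flat in the required order without knocking any of the bystanders, and the job is handed in; the hand-in returned no verdict.

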